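# Sort two tagged sample flasks and hold the good one down in the sprung cradle

### The arm

A 6-joint arm with a two-finger parallel gripper is mounted at the origin on the work surface. World frame = base frame: x ahead of the robot, y to its left, z up, the work surface at z = 0. Lengths are in m, angles in degrees, forces in N, time in s.
With the tool pointing down it reaches from about 0.325 to 0.85 m from the base axis. Payload 4.4 kg.
Tool frame: the origin (TCP) lies at the very end of the fingers, on their centre line; the grasp point (between the pads) lies 19 mm behind it; x points along the fingers, y is the direction in which the jaws open and shut, and the axes are right-handed (so a half turn about x gives the same grasp; the last joint's range is limited). The gripper opens to 94 mm and grips with 3 to 60 N. Pads are 16 mm wide; open, the fingers measure 119 mm over their backs; the gripper's body (75 mm by 177 mm) begins 78 mm behind the grasp point.
Start: joints at [64.601, 11.837, 88.321, -0, 79.842, -8.623], TCP at [0.166, 0.551, 0.205] pointing down, gripper open.
Joint ranges: [-156.59, 156.59], [-49.26, 127.26], [12.9, 141.05], [-63.56, 243.56], [4.71, 150.69], [-161.64, 161.64]. Speed limits (degrees/s): [159.86, 159.86, 180, 180, 180, 180].

### API

Orientations are given as [roll, pitch, yaw] about the fixed x, y, z axes, in that order (R = Rz(yaw) Ry(pitch) Rx(roll)).
In Python, from rig import manip gives the robot as it stands.
- The arm moves only by the shell command python3 -m pendant 'ROWS' [FORCE]. ROWS is a JSON object of lists of equal length, an entry for each row: "rotation": the turn, a rotation vector about the tool's x, y, z in degrees, a list of three; "translation": the shift along the tool's x, y, z in mm, a list of three; "hand": the opening, from 0 (shut) to 1 (fully open). In form: {"rotation": [[rx, ry, rz], ...], "translation": [[x, y, z], ...], "hand": [hand, ...]}. A call has 1 to 8 rows; each row is the pose to reach, as a shift and turn from the pose measured when the call began, along the tool's axes at that moment; what a row does not reach only later rows make up. A row lasts 1/12 s, in which the tool goes at most 41.7 mm and 7.16 degrees, less where a joint would pass 70% of its speed; a pose out of reach is approached as far as the arm can. A call with a gripper value outside its range is refused whole. The fingers move at their own pace and stop on an object; FORCE is the grip in N (left out, the last holds). Time passes only in rows, so rows that repeat a pose let the fingers close. It gives the time, the measured TCP pose, the force and the opening at its end, in the units of the state.
- manip.get_state(): the state, without advancing time (a new reading comes with each control period).
- manip.snapshot(name): name is "scene" or "top"; returns a dict with "pixels" (384x512x3 uint8, red, green, blue), "fx", "fy", "cx", "cy" (pixels), "dist_coeffs" ([k1, k2, p1, p2, k3] as OpenCV has them; the pictures are not rectified), "rvec" (rotation vector, rad) and "tvec" (3), from world to camera coordinates, as OpenCV has them. Camera axes: x right, y down, z forward; pixel columns grow to the right and rows downward; lengths in m; the calibration is good to about 2 mm. A picture is of the moment at which its call begins. There is no depth.
- manip.hand_in(): hands the job in, once; it reports no verdict.
Trained networks look in a picture, given as the dict that the camera call returned (one of the last four; its "shot" number tells which), for a name from the list of things; names that differ only in an ending like _2 or _b are one class to them, and where a whole thing is asked for, a point or a joint stands for the part that bears it (a point fixed in the world has none). Each returns a list of dicts, best first, with "p" (0 to 1); they miss things now and then, are a little off and sometimes report something else, mostly with a low value. They report only what shows in the picture. A call takes as long as a camera call.
- manip.cut_out(picture, target): "region" (384x512 bool, what is visible of it) and "extent" ([left, top, right, bottom] in pixels, round what is visible of it).
- manip.tip_of(picture, target): "location" ([column, row] in pixels: a listed point, or the origin of a listed thing).
The state is a dict: "time": time; "q": joint angles; "qvel": joint speeds; "tau": joint torques, N m; "position": TCP position; "tcp_rot": TCP orientation; "ft_force": force on the tool from outside, world axes, zero at the start; "torque": the same for the moment, N m; "width": finger opening in m.
Only numpy, scipy, OpenCV 4.12 (cv2) and the standard library are available. Lean on these libraries where they do the work, as an engineer would, in place of code of your own. Each camera call takes 0.05 s, during which the arm holds its last target. There are 200 camera calls.

### The job

Sort the two round sample flasks by their tags: first stand the red-tagged reject upright in the red collar nest of the orange tray and let go of it. Then set the green-tagged flask upright in the metal spring ring of the cradle, press it gently straight down until the top of the ring is level with the yellow bands on the white posts, and finish while still holding it pressed there. Touch the cradle only with the flask, and leave everything else on the bench where it is.

Things in the scene. Friction and masses are not known exactly. Their poses are not given: they have to be found in the camera images.
- red_flask_centre (a point): Reject flask, 106 mm tall, 150 g: clear glass ball 64 mm across on a flat foot 36 mm across, thin neck, black screw lid with red band and red disc on top. Point on its axis half-way up, 53 mm above its underside; z up. Lid 43 mm across, 78 to 104 mm above the underside: grasp it at its middle, 38 mm above this point. Ball centre 19 mm below this point. Starts standing on the bench.
- green_flask_centre (a point): Good flask: the same as the reject flask in all sizes, with a green band and green disc on the lid. The point is on its axis half-way up, 53 mm above the underside. Starts standing on the bench.
- red_flask: The reject flask as a whole; its origin lies at the centre of the underside of its foot, z up.
- green_flask: The good flask as a whole; its origin lies at the centre of the underside of its foot, z up.
- reject_tray: Orange tray 160 x 150 x 30 mm high (x, y, z), walls and floor 5 mm thick, fixed; origin at the centre of its underside on the bench, z up.
- nest (a point): Middle of the reject nest, on the tray's inner floor (5 mm above the bench): a red collar ring of 58 mm inner and 68 mm outer diameter, 16 mm high, stands around it. A flask stands on the floor inside it with about 2.5 mm to spare, its half-way point then 53 mm above this point.
- cradle: Sprung cradle: grey base plate 120 x 120 x 12 mm fixed on the bench, three barrels and two thin white index posts (70 mm high, 51 mm either side of the middle along x) with a yellow band from 44 to 54 mm above the bench. Origin at the centre of its underside; z up.
- ring_rim (a point): Centre of the top rim of the aluminium spring ring (inner diameter 48 mm, outer 72, 10 thick), moving with it; 66 mm above the bench when up. The flask's ball settles in the hole with its centre 21 mm above the rim, so the flask's half-way point is then about 40 mm above this point. The flask does not stand in the ring by itself; keep hold of it.
- ring (a joint): How far the ring is pressed down, m: 0 up, 0.028 at its bottom stop; its rim is level with the yellow bands from 0.012 to 0.022. The spring needs about 3.6 N to start and rises by 4.5 N per 10 mm (about 11 N at 0.017); it springs back when let go.
- jar_centre (a point): Bystander: glass jar with steel screw lid, 68 mm across, 95 mm tall, point half-way up.
- torch_centre (a point): Bystander: aluminium dive torch lying on the bench, 165 mm long along its y, 40 mm thick, point at its middle.
- whistle_centre (a point): Bystander: green whistle, 49 mm long along its x, 20 mm high, lying on the bench between the flasks; point at its middle.
- mouthpiece_centre (a point): Bystander: black silicone mouthpiece, about 65 mm wide, 22 mm high, on the bench near the jar and the grey tray; point at its middle.

How it is judged (in metres and radians):
On the way, in this order (a step that is already met when the one before it is completed fails the run):
1. the red-tagged flask stands released in the reject nest, the spring ring still up (horizontal distance between red_flask_centre and nest below 0.007 m and z of red_flask_centre in the frame of reject_tray below 0.064 m and angle between red_flask_centre's own z axis and vertical below 0.12 rad and linear speed of red_flask below 0.02 m/s and contact force between the fingers and red_flask below 0.2 N and value of joint ring below 0.006 m), for 0.3 s.
2. the green-tagged flask is pressed down in the spring ring to the yellow bands and held (value of joint ring between 0.011 and 0.024 m and horizontal distance between green_flask_centre and ring_rim below 0.006 m and angle between green_flask_centre's own z axis and vertical below 0.15 rad and contact force between green_flask and cradle above 4 N and contact force between the fingers and green_flask above 2 N and contact force between each of the arm, the fingers and cradle below 0.5 N and linear speed of green_flask below 0.02 m/s), for 0.3 s.
At the end, for the whole second after the job is handed in: Red flask released, still, in the nest: 7 mm off centre, tilt 0.12 rad, foot on the floor. Green flask held by the fingers (over 2 N), upright (0.15 rad), within 6 mm of the ring axis, pressing it with over 4 N, ring 11 to 24 mm down and steady; robot not touching the cradle (all of step 2 and horizontal distance between red_flask_centre and nest below 0.007 m and z of red_flask_centre in the frame of reject_tray below 0.064 m and angle between red_flask_centre's own z axis and vertical below 0.12 rad and linear speed of red_flask below 0.02 m/s and contact force between the fingers and red_flask below 0.2 N); the arm keeps its last pose, push and grip.
It fails at once if a bystander is moved more than 20 mm (distance of any of jar_centre, torch_centre, whistle_centre, mouthpiece_centre from where it was at the start of the episode above 0.02 m).
It fails at once if the flask is rammed into the cradle (over 40 N) (contact force between green_flask and cradle above 40 N).
It fails at once if the reject flask is put on the cradle (contact force between red_flask and cradle above 1 N).
It fails at once if the robot presses on the cradle itself (contact force between the arm and cradle above 5 N).
It fails at once if the fingers press on the cradle itself (contact force between the fingers and cradle above 5 N).
It also fails if it takes over 64 s, if anything falls off the work surface, if the arm or the gripper's body presses on something with over 40 N, if the wrist force passes 120 N, or if a joint passes its speed limit or range.

## Working session

There is one attempt and no reset: what is moved stays moved. The work goes in short steps, Python scripts to look and compute and a shell command to move; the robot and the scene stay as the last step left them, time stands still between calls to the robot, and variables do not carry over. Pictures are saved under pics/ and viewed, about 8 in all and at most 12, crops included, and the job is handed in when it is done.

```bash
mkdir -p pics; ls; cat > h.py <<'E'
from rig import manip
import numpy as np, cv2
from scipy.spatial.transform import Rotation as R
def cam(p):
    K=np.array([[p["fx"],0,p["cx"]],[0,p["fy"],p["cy"]],[0,0,1.]]);return K,np.array(p["dist_coeffs"],float),cv2.Rodrigues(np.array(p["rvec"],float))[0],np.array(p["tvec"],float).ravel()
def ray(p,uv):
    K,d,Rm,t=cam(p);n=cv2.undistortPoints(np.array([[uv]],float),K,d).ravel()
    return -Rm.T@t,Rm.T@np.array([n[0],n[1],1])
def at_z(p,uv,z):
    o,v=ray(p,uv);return o+v*(z-o[2])/v[2]
def tri(ps,uvs):
    A=0;b=0
    for p,uv in zip(ps,uvs):
        o,v=ray(p,uv);v=v/np.linalg.norm(v);M=np.eye(3)-np.outer(v,v);A=A+M;b=b+M@o
    return np.linalg.solve(A,b)
def proj(p,X):
    K,d,Rm,t=cam(p);return cv2.projectPoints(np.array([X],float),np.array(p["rvec"],float),t,K,d)[0].ravel()
def save(p,n): cv2.imwrite("pics/"+n,cv2.cvtColor(p["pixels"],cv2.COLOR_RGB2BGR))
E
python3 - <<'E'
from h import *
np.set_printoptions(precision=4,suppress=True)
s=manip.snapshot("scene");t=manip.snapshot("top")
save(s,"s0.png");save(t,"t0.png")
Z=dict(red_flask_centre=.053,green_flask_centre=.053,nest=.005,ring_rim=.066,cradle=0,reject_tray=0,jar_centre=.0475,torch_centre=.02,whistle_centre=.01,mouthpiece_centre=.011)
for n,z in Z.items():
    a=manip.tip_of(s,n)[:1];b=manip.tip_of(t,n)[:1]
    print(n,z,[ (r['p'],np.round(r['location'],1),at_z(c,r['location'],z)[:2]) for c,l in((s,a),(t,b)) for r in l], tri([s,t],[a[0]['location'],b[0]['location']]) if a and b else '')
print(manip.get_state())
E
```

```text
pics
red_flask_centre 0.053 [(0.87, array([198.3, 180.2]), array([ 0.4544, -0.1062])), (0.68, array([311.5, 270.7]), array([ 0.4608, -0.1047]))] [ 0.46  -0.106  0.056]
green_flask_centre 0.053 [(0.63, array([263.6, 166.9]), array([0.4639, 0.0941])), (0.95, array([217.7, 267.7]), array([0.4563, 0.091 ]))] [0.4576 0.0941 0.0494]
nest 0.005 [(0.83, array([317.6, 170.4]), array([0.4813, 0.2808])), (0.78, array([134.9, 255.2]), array([0.4756, 0.2826]))] [0.476  0.2842 0.0012]
ring_rim 0.066 [(0.98, array([138.6, 201.7]), array([ 0.5088, -0.2827])), (0.97, array([403.1, 251.5]), array([ 0.5098, -0.2906]))] [ 0.5104 -0.2861  0.0688]
cradle 0 [(0.65, array([144.3, 223.6]), array([ 0.516 , -0.2796]))] 
reject_tray 0 [(0.92, array([316.2, 173.9]), array([0.4909, 0.2696])), (0.65, array([135.9, 257.5]), array([0.471 , 0.2813]))] [ 0.4713  0.2853 -0.0144]
jar_centre 0.0475 [(0.92, array([255.1, 238.9]), array([ 0.7419, -0.0694])), (0.79, array([301.6, 148.3]), array([ 0.7319, -0.0778]))] [ 0.7358 -0.0729  0.0436]
torch_centre 0.02 [(0.84, array([321.9, 219.1]), array([0.7164, 0.1358])), (0.75, array([211.1, 150.8]), array([0.7248, 0.1314]))] [0.7227 0.1305 0.0261]
whistle_centre 0.01 [(0.44, array([240.6, 197.5]), array([ 0.5247, -0.0084])), (0.74, array([306.3, 272.9]), array([ 0.4571, -0.0993]))] [ 0.4829 -0.0503  0.003 ]
mouthpiece_centre 0.011 [(0.53, array([213.8, 247.6]), array([ 0.6907, -0.1526])), (0.87, array([334. , 164.1]), array([ 0.7102, -0.1583]))] [ 0.7054 -0.1566  0.0244]
{'time': 1.1, 'q': array([64.6001, 11.8367, 88.32  ,  0.0003, 79.8424, -8.6216]), 'qvel': array([ 0.0384,  0.0447, -0.0422,  0.0763, -0.0846,  0.0093]), 'tau': array([ -0.0006, -37.0896, -28.1765,   0.0698,   0.0277,  -0.0001]), 'position': array([0.166 , 0.5505, 0.2055]), 'tcp_rot': array([99.041 , 89.9991, 82.2626]), 'ft_force': array([ 0.1276, -0.2517, -0.3766]), 'torque': array([-0.0117, -0.0138, -0.0003]), 'width': 0.0939393046759036}
```

```bash
python3 - <<'E'
import cv2,numpy as np
a=cv2.imread("pics/s0.png");b=cv2.imread("pics/t0.png")
print(a.shape)
cv2.imwrite("pics/s0c.png",cv2.resize(a[120:300,90:390],None,fx=2.66,fy=2.66,interpolation=3))
cv2.imwrite("pics/t0c.png",cv2.resize(b[100:320,60:460],None,fx=2,fy=2,interpolation=3))
E
```

```text
(384, 512, 3)
```

View pics/s0c.png

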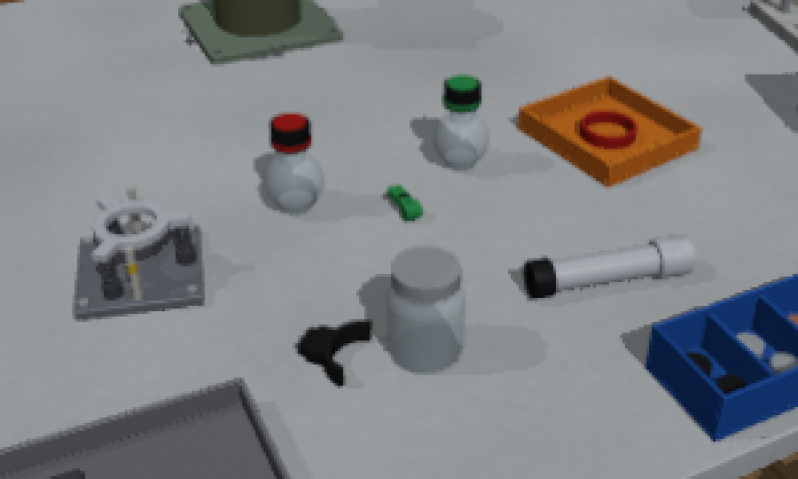

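View pics/t0c.png

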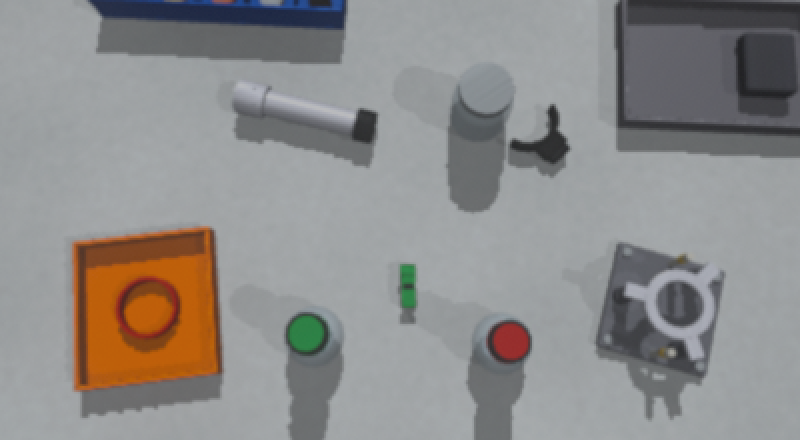

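The scene crop shows red flask at (291,165), green at (462,125), the tray with collar at (608,130), and cradle at (135,250). The top crop agrees (the whistle is between the flasks, so its "top" detection at the red flask was wrong). I'll refine with colour masks.

```bash
cat > m.py <<'E'
from h import *
from scipy.optimize import least_squares
np.set_printoptions(precision=4,suppress=True)
def hulls(p,m,at,r=22):
    H,W=m.shape;yy,xx=np.mgrid[:H,:W];m=m&((xx-at[0])**2+(yy-at[1])**2<r*r)
    n,l,st,c=cv2.connectedComponentsWithStats(m.astype(np.uint8))
    k=1+np.argmax(st[1:,4]);return l==k
def hc(m):
    pts=cv2.findNonZero(m.astype(np.uint8));h=cv2.convexHull(pts).reshape(-1,1,2).astype(np.float32);M=cv2.moments(h);return np.array([M['m10'],M['m01']])/M['m00'],M['m00']
def cyl(p,x,y,r,z0,z1):
    a=np.linspace(0,2*np.pi,40);P=np.array([[x+r*np.cos(t),y+r*np.sin(t),z] for t in a for z in(z0,z1)])
    K,d,Rm,t=cam(p);q=cv2.projectPoints(P,np.array(p["rvec"],float),t,K,d)[0].astype(np.float32)
    h=cv2.convexHull(q);M=cv2.moments(h);return np.array([M['m10'],M['m01']])/M['m00'],M['m00']
def fit(p,mask,r,z0,z1,g):
    c,A=hc(mask);s=least_squares(lambda v:cyl(p,v[0],v[1],r,z0,z1)[0]-c,g[:2],diff_step=1e-4)
    return s.x,A,cyl(p,*s.x,r,z0,z1)[1],c
def hsv(p): return cv2.cvtColor(p["pixels"],cv2.COLOR_RGB2HSV).astype(int)
def red(p): h=hsv(p);return ((h[...,0]<6)|(h[...,0]>172))&(h[...,1]>140)&(h[...,2]>50)
def green(p): h=hsv(p);return (h[...,0]>50)&(h[...,0]<85)&(h[...,1]>110)&(h[...,2]>40)
def yellow(p): h=hsv(p);return (h[...,0]>18)&(h[...,0]<35)&(h[...,1]>100)&(h[...,2]>60)
E
python3 - <<'E'
from m import *
s=manip.snapshot("scene");t=manip.snapshot("top")
for nm,p in(("s",s),("t",t)):
    for n,f,X in(("red",red,(.46,-.106,.1)),("green",green,(.458,.093,.1)),("nest",red,(.476,.284,.013))):
        uv=proj(p,X);m=hulls(p,f(p),uv,22)
        if n=="nest": print(nm,n,fit(p,m,.034,.005,.021,X))
        elif nm=="t": print(nm,n,hc(m),at_z(p,hc(m)[0],.106))
        else:
            # lid incl. black: darkest/colour union
            h=hsv(p);u=hulls(p,f(p)|(h[...,2]<60),proj(p,(X[0],X[1],.09)),16);print(nm,n,fit(p,u,.0215,.078,.106,X))
    y=yellow(p);uv=proj(p,(.51,-.286,.05));yy,xx=np.mgrid[:384,:512];y&=(abs(xx-uv[0])<50)&(abs(yy-uv[1])<50)
    nn,l,st,c=cv2.connectedComponentsWithStats(y.astype(np.uint8))
    print("yellow",[(st[k,4],c[k],at_z(p,c[k],.049)[:2]) for k in range(1,nn)])
    r=manip.cut_out(p,"ring_rim")
    print(r[0]["p"],r[0]["extent"],hc(r[0]["region"]))
cv2.imwrite("pics/ring.png",cv2.cvtColor(np.hstack([cv2.resize(t["pixels"][215:290,355:430],(400,400),interpolation=3),cv2.resize(s["pixels"][175:250,105:180],(400,400),interpolation=3)]),cv2.COLOR_RGB2BGR))
r=R.from_euler("xyz",manip.get_state()["tcp_rot"],degrees=True).as_matrix();print(r)
E
```

```text
s red (array([ 0.4632, -0.1051]), 164.0, 239.46699745440856, array([198.7886, 169.5681]))
s green (array([0.461 , 0.0939]), 142.5, 204.4580869373167, array([263.4117, 154.917 ]))
s nest (array([0.482 , 0.2815]), 216.5, 270.40717857144773, array([318.1963, 168.4265]))
yellow [(np.int32(13), array([139.3077, 220.6154]), array([ 0.5643, -0.2955]))]
0.46 [287.0, 206.1, 352.2, 234.1] (array([318.9625, 219.468 ]), 1018.5)
t red (array([315.0224, 270.3639]), 223.5) [ 0.4598 -0.1044  0.106 ]
t green (array([212.5172, 266.449 ]), 232.0) [0.4564 0.0954 0.106 ]
t nest (array([0.479 , 0.2837]), 708.0, 830.6926657915465, array([133.2279, 253.5134]))
yellow [(np.int32(3), array([399.6667, 229.6667]), array([ 0.5575, -0.2915])), (np.int32(5), array([390.4, 275.8]), array([ 0.4599, -0.2687]))]
0.95 [370.8, 230.3, 418.6, 279.1] (array([398.0905, 252.3334]), 1471.5)
[[-0.      0.2886  0.9574]
 [-0.      0.9574 -0.2886]
 [-1.     -0.     -0.    ]]
```

View pics/ring.png

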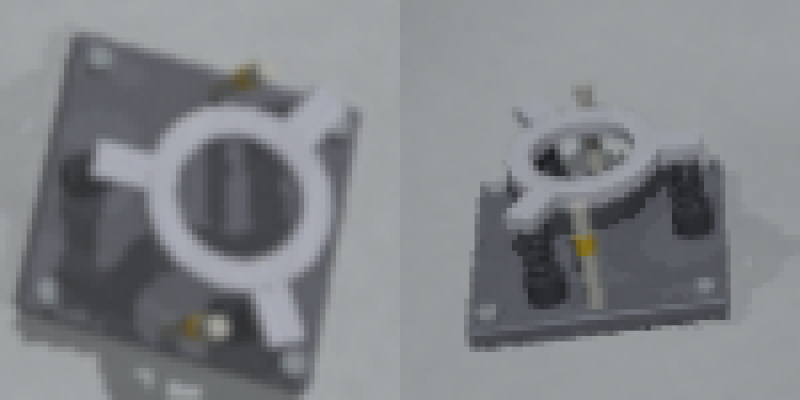

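```bash
python3 - <<'E'
from m import *
t=manip.snapshot("top");s=manip.snapshot("scene")
for nm,p,thr in (("t",t,None),("s",s,None)):
    uv=proj(p,(.509,-.283,.066));x0,y0=(uv-35).astype(int)
    g=cv2.resize(cv2.cvtColor(p["pixels"],cv2.COLOR_RGB2GRAY)[y0:y0+70,x0:x0+70],None,fx=8,fy=8,interpolation=cv2.INTER_CUBIC)
    th,b=cv2.threshold(g,150 if nm=="t" else 140,255,0)
    cs,h=cv2.findContours(255-b,cv2.RETR_LIST,cv2.CHAIN_APPROX_NONE)
    for c in cs:
        if len(c)>100:
            e=cv2.fitEllipse(c);q=(np.array(e[0])+.5)/8-.5+[x0,y0];print(nm,q,np.array(e[1])/8,at_z(p,q,.066)[:2])
E
python3 -m pendant '{"rotation":[[-6,0,0],[-12,0,0],[-16.8,0,0],[-16.8,0,0],[-16.8,0,0],[-16.8,0,0],[-16.8,0,0],[-16.8,0,0]],"translation":[[0,-20,17],[0,-50,44],[0,-80,70],[0,-110,96],[0,-140,122],[0,-170,148],[0,-200,174],[0,-230,200]],"hand":[1,1,1,1,1,1,1,1]}' 12
```

```text
t [399.4779 251.534 ] [23.6161 25.5618] [ 0.5093 -0.2832]
t [390.4237 254.9948] [59.4739 66.152 ] [ 0.5012 -0.2644]
s [143.8494 221.1486] [34.6374 56.1532] [ 0.5938 -0.2885]
s [137.9481 203.0441] [10.5437 19.3045] [ 0.514  -0.2855]
s [139.2047 192.7373] [3.8252 4.9757] [ 0.4687 -0.2726]
time: 2.07
position: [0.2914, 0.271, 0.2057]
tcp_rot: [24.5, 89.9, 24.5]
ft_force: [0.8, 0.0, -0.7]
width: 0.094
```

```bash
python3 -m pendant '{"rotation":[[0,0,0],[0,0,0],[0,0,0],[0,0,0],[0,0,0],[0,0,0],[0,0,0],[0,0,0]],"translation":[[0,-36,17],[0,-72,34],[0,-108,50],[0,-144,66],[0,-180,82],[0,-216,98],[0,-252,114],[0,-288,131]],"hand":[1,1,1,1,1,1,1,1]}' && python3 - <<'E'
from m import *
s=manip.get_state();print(s["position"],R.from_euler("xyz",s["tcp_rot"],degrees=True).as_matrix())
E
```

```text
time: 2.73
position: [0.4232, -0.0189, 0.2061]
tcp_rot: [9.8, 89.9, 9.8]
ft_force: [0.8, 0.4, -0.7]
width: 0.0944
[ 0.4232 -0.0189  0.2061] [[ 0.0021 -0.0006  1.    ]
 [ 0.0004  1.      0.0006]
 [-1.      0.0004  0.0021]]
```

```bash
python3 -m pendant '{"rotation":[[0,0,0],[0,0,0],[0,0,0],[0,0,0],[0,0,0],[0,0,0],[0,0,0],[0,0,0]],"translation":[[0,-36,16],[0,-70,31],[0,-85.6,37.8],[0,-85.6,37.8],[30,-85.6,37.8],[60,-85.6,37.8],[90,-85.6,37.8],[110,-85.6,37.8]],"hand":[1,1,1,1,1,1,1,1]}' && python3 - <<'E'
from h import *
s=manip.snapshot("scene");t=manip.snapshot("top")
x,y=proj(s,(.461,-.105,.1)).astype(int);a=s["pixels"][y-45:y+45,x-45:x+45]
x,y=proj(t,(.461,-.105,.1)).astype(int);b=t["pixels"][y-45:y+45,x-45:x+45]
cv2.imwrite("pics/g1.png",cv2.cvtColor(np.hstack([cv2.resize(i,(400,400),interpolation=3) for i in(a,b)]),cv2.COLOR_RGB2BGR))
E
```

```text
time: 3.4
position: [0.4592, -0.1027, 0.0936]
tcp_rot: [115.9, 89.9, 116.0]
ft_force: [-0.2, 0.3, -0.4]
width: 0.0938
```

View pics/g1.png

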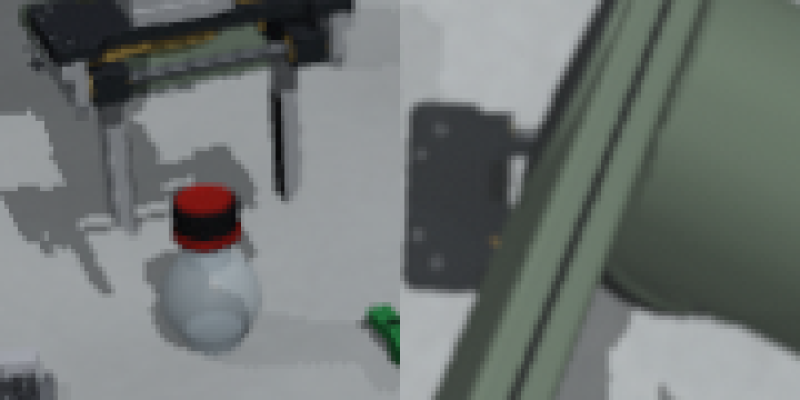

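Fingertips straddle the red lid (tip midpoint ≈ (202,212) vs. lid (208,212) in the crop); the arm hides the top view. Descend and close.

```bash
python3 -m pendant '{"rotation":[[0,0,0],[0,0,0],[0,0,0],[0,0,0],[0,0,0],[0,0,0],[0,0,0],[0,0,0]],"translation":[[11,-2,1.5],[21.6,-2,1.5],[21.6,-2,1.5],[21.6,-2,1.5],[21.6,-2,1.5],[21.6,-2,1.5],[21.6,-2,1.5],[21.6,-2,1.5]],"hand":[1,1,1,0.4,0.3,0.3,0.3,0.3]}' 15; python3 -m pendant '{"rotation":[[0,0,0],[0,0,0],[0,0,0],[0,0,0],[0,0,0],[0,0,0]],"translation":[[0,0,0],[0,0,0],[0,0,0],[0,0,0],[0,0,0],[0,0,0]],"hand":[0.3,0.3,0.3,0.3,0.3,0.3]}' 15
```

```text
time: 4.17
position: [0.4592, -0.104, 0.0714]
tcp_rot: [142.6, 89.6, 142.7]
ft_force: [1.5, -0.1, 0.8]
width: 0.0638
time: 4.67
position: [0.4593, -0.1041, 0.0715]
tcp_rot: [143.7, 89.6, 143.8]
ft_force: [0.3, -2.1, 0.3]
width: 0.0419
```

```bash
python3 -m pendant '{"rotation":[[0,0,0],[0,0,0],[0,0,0],[0,0,0],[0,0,0],[0,0,0],[0,0,0],[0,0,0]],"translation":[[-15,0,0],[-40,0,0],[-70,0,0],[-100,0,0],[-130,0,0],[-155,0,0],[-170,0,0],[-170,0,0]],"hand":[0.3,0.3,0.3,0.3,0.3,0.3,0.3,0.3]}'; python3 -m pendant '{"rotation":[[0,0,0],[0,0,0],[0,0,0],[0,0,0],[0,0,0],[0,0,0],[0,0,0],[0,0,0]],"translation":[[0,15,1],[0,40,2],[0,70,4],[0,105,6],[0,140,8],[0,175,9],[0,210,10],[0,245,12]],"hand":[0.3,0.3,0.3,0.3,0.3,0.3,0.3,0.3]}';  python3 - <<'E'
from m import *
s=manip.get_state();print(s["position"],R.from_euler("xyz",s["tcp_rot"],degrees=True).as_matrix())
E
```

```text
time: 5.33
position: [0.4623, -0.1056, 0.2453]
tcp_rot: [23.9, 89.9, 24.0]
ft_force: [0.0, -0.1, -2.5]
width: 0.0417
time: 6.0
position: [0.4722, 0.141, 0.2431]
tcp_rot: [166.5, 89.9, 166.6]
ft_force: [1.1, -0.5, -1.7]
width: 0.0415
[0.4722 0.141  0.2431] [[-0.0019 -0.0013  1.    ]
 [ 0.0005  1.      0.0013]
 [-1.      0.0005 -0.0019]]
```

```bash
python3 -m pendant '{"rotation":[[0,0,0],[0,0,0],[0,0,0],[0,0,0],[0,0,0],[0,0,0],[0,0,0],[0,0,0]],"translation":[[0,35,2],[0,70,4],[0,105,5],[0,130,6],[0,142,6],[20,142,6],[50,142,6],[80,142,6]],"hand":[0.3,0.3,0.3,0.3,0.3,0.3,0.3,0.3]}'; python3 -m pendant '{"rotation":[[0,0,0],[0,0,0],[0,0,0],[0,0,0]],"translation":[[15,0,0],[30,0,0],[35,0,0],[35,0,0]],"hand":[0.3,0.3,0.3,0.3]}'; python3 - <<'E'
from m import *
s=manip.snapshot("scene");st=manip.get_state();P=st["position"];print(P,st["ft_force"])
for z in(.01,-.012): print(z)
d=P[2]-.0715
h=hsv(s);X=(P[0],P[1],.09+d);f=red
u=hulls(s,f(s)|(h[...,2]<60),proj(s,X),14);print(fit(s,u,.0215,.078+d,.106+d,X))
r=hulls(s,red(s),proj(s,X),14);print("reds",hc(r))
m=hulls(s,red(s),proj(s,(.479,.283,.013)),20);print(fit(s,m,.034,.005,.021,(.479,.283)))
x,y=proj(s,(.479,.283,.06)).astype(int)
cv2.imwrite("pics/n1.png",cv2.cvtColor(cv2.resize(s["pixels"][y-40:y+40,x-50:x+50],(750,600),interpolation=3),cv2.COLOR_RGB2BGR))
E
```

```text
time: 6.67
position: [0.4778, 0.2829, 0.1617]
tcp_rot: [177.9, 89.9, 178.1]
ft_force: [0.6, -0.3, -2.3]
width: 0.042
time: 7.0
position: [0.4756, 0.2814, 0.1237]
tcp_rot: [-160.6, 89.6, -160.5]
ft_force: [-0.7, 0.2, -1.2]
width: 0.0417
[0.4769 0.282  0.1255] [ 0.5117 -0.3917 -2.0459]
0.01
-0.012
(array([0.4717, 0.2934]), 154.0, 185.37499542080332, array([324.0303, 128.0584]))
reds (array([323.2192, 126.5297]), 36.5)
(array([0.4815, 0.2814]), 219.5, 270.2177767599933, array([318.0919, 168.3584]))
```

View pics/n1.png

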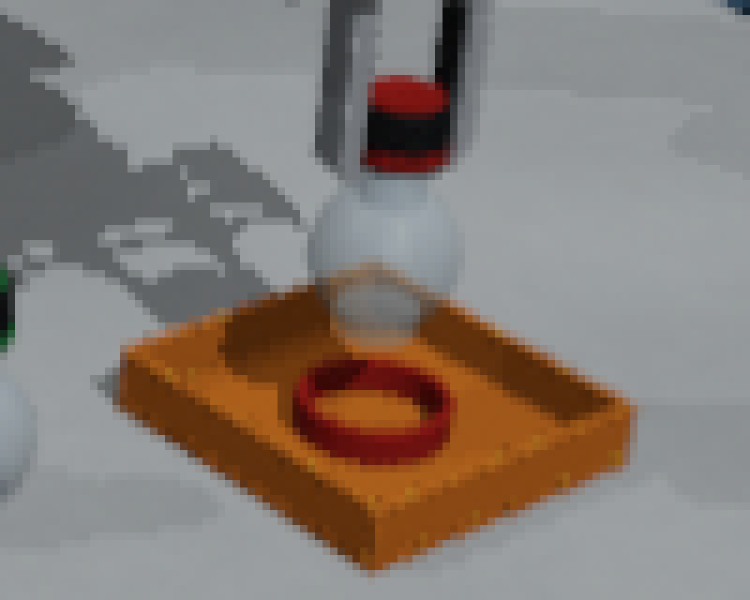

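```bash
python3 - <<'E'
from m import *
s=manip.snapshot("scene");P=manip.get_state()["position"]
x,y=proj(s,(.479,.283,.06)).astype(int)
for d in (0,.034,.078,.106): print(d,(proj(s,(P[0],P[1],P[2]-.0715+d))-[x-50,y-40]+.5)*7.5)
print("collar",(proj(s,(.4815,.2814,.021))-[x-50,y-40]+.5)*7.5)
for n in("red_flask_centre","red_flask"): print(n,[(r['p'],(np.array(r['location'])-[x-50,y-40]+.5)*7.5) for r in manip.tip_of(s,n)[:1]])
E
```

```text
0 [379.5709 318.4221]
0.034 [388.119  245.5763]
0.078 [399.4849 148.0287]
0.106 [406.8984  83.9661]
collar [373.6539 394.0984]
red_flask_centre []
red_flask [(0.56, array([366., 330.]))]
```

```bash
python3 -m pendant '{"rotation":[[0,0,0],[0,0,0],[0,0,0],[0,0,0],[0,0,0],[0,0,0],[0,0,0],[0,0,0]],"translation":[[5,0.5,0.6],[13,0.5,0.6],[21,0.5,0.6],[29,0.5,0.6],[36,0.5,0.6],[42,0.5,0.6],[45,0.5,0.6],[45,0.5,0.6]],"hand":[0.3,0.3,0.3,0.3,0.3,0.3,0.3,0.3]}';python3 -m pendant '{"rotation":[[0,0,0],[0,0,0]],"translation":[[0,0,0],[0,0,0]],"hand":[0.3,0.3]}'; python3 - <<'E'
from m import *
s=manip.get_state();print(s["position"],s["ft_force"],R.from_euler("xyz",s["tcp_rot"],degrees=True).as_matrix()[:,0])
E
```

```text
time: 7.87
position: [0.4786, 0.2832, 0.0817]
tcp_rot: [-178.6, 89.9, -178.5]
ft_force: [0.4, 0.4, -2.0]
width: 0.0418
time: 8.03
position: [0.4787, 0.2833, 0.0818]
tcp_rot: [179.1, 89.9, 179.2]
ft_force: [-0.2, -0.9, -2.4]
width: 0.0417
[0.4787 0.2833 0.0818] [-0.18   -0.9315 -2.3532] [-0.0013  0.     -1.    ]
```

```bash
python3 -m pendant '{"rotation":[[0,0,0],[0,0,0],[0,0,0],[0,0,0],[0,0,0]],"translation":[[1.5,0,-0.4],[3,0,-0.4],[4.5,0,-0.4],[5.2,0,-0.4],[5.2,0,-0.4]],"hand":[0.3,0.3,0.3,0.3,0.3]}' ; python3 - <<'E'
from m import *
s=manip.snapshot("scene");st=manip.get_state();P=st["position"];print(P,st["ft_force"])
x,y=proj(s,(.479,.283,.06)).astype(int)
for d in (0,.034,.078,.106): print(d,(proj(s,(P[0],P[1],.005+d))-[x-50,y-40]+.5)*7.5)
cv2.imwrite("pics/n2.png",cv2.cvtColor(cv2.resize(s["pixels"][y-40:y+40,x-50:x+50],(750,600),interpolation=3),cv2.COLOR_RGB2BGR))
E
```

```text
time: 8.45
position: [0.4784, 0.2833, 0.0767]
tcp_rot: [173.3, 89.9, 173.4]
ft_force: [0.9, -0.7, -1.8]
width: 0.0414
[0.4784 0.2833 0.0766] [ 0.3133 -0.2758 -1.2369]
0 [369.3364 422.3908]
0.034 [377.619  352.6754]
0.078 [388.6354 259.3292]
0.106 [395.8237 198.0289]
```

View pics/n2.png

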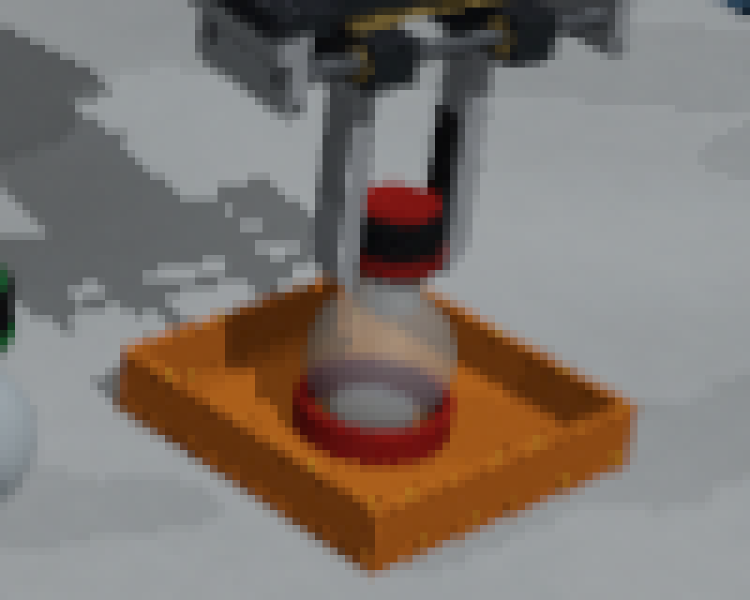

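The flask (lid at (402,230), ball (380,345)) sits inside the collar. A last small lowering, then release.

```bash
python3 -m pendant '{"rotation":[[0,0,0],[0,0,0],[0,0,0],[0,0,0]],"translation":[[1,0,0],[1.5,0,0],[1.5,0,0],[1.5,0,0]],"hand":[0.3,0.3,0.3,0.3]}'; python3 -m pendant '{"rotation":[[0,0,0],[0,0,0],[0,0,0],[0,0,0],[0,0,0],[0,0,0]],"translation":[[0,0,0],[0,0,0],[0,0,0],[0,0,0],[0,0,0],[0,0,0]],"hand":[0.5,0.6,0.9,1,1,1]}'; python3 -m pendant '{"rotation":[[0,0,0],[0,0,0],[0,0,0],[0,0,0],[0,0,0],[0,0,0],[0,0,0],[0,0,0]],"translation":[[-5,0,0],[-15,0,0],[-35,0,0],[-60,0,0],[-85,0,0],[-110,0,0],[-125,0,0],[-130,0,0]],"hand":[1,1,1,1,1,1,1,1]}'
```

```text
time: 8.83
position: [0.4792, 0.2833, 0.0765]
tcp_rot: [11.6, 90.0, 11.7]
ft_force: [-1.4, -2.1, 5.1]
width: 0.0416
time: 9.33
position: [0.479, 0.2833, 0.0763]
tcp_rot: [12.7, 90.0, 12.8]
ft_force: [-0.5, -1.0, 0.7]
width: 0.0769
time: 10.0
position: [0.4812, 0.2843, 0.2112]
tcp_rot: [21.5, 89.5, 21.6]
ft_force: [-0.4, 0.8, -0.7]
width: 0.0943
```

```bash
python3 -m pendant '{"rotation":[[0,0,0],[0,0,0],[0,0,0],[0,0,0],[0,0,0],[0,0,0],[0,0,0],[0,0,0]],"translation":[[0,-20,-2],[0,-50,-6],[0,-85,-10],[0,-120,-15],[0,-150,-20],[0,-175,-23],[0,-189,-23],[0,-189,-23]],"hand":[1,1,1,1,1,1,1,1]}'; python3 - <<'E'
from m import *
s=manip.snapshot("scene");t=manip.snapshot("top");st=manip.get_state();print(st["position"],R.from_euler("xyz",st["tcp_rot"],degrees=True).as_matrix()[:,0])
h=hsv(s);X=(.479,.283,.09)
u=hulls(s,red(s)|(h[...,2]<60),proj(s,(.479,.283,.095)),12);print("s lid",fit(s,u,.0215,.083,.111,X))
m=hulls(t,red(t),proj(t,(.479,.283,.111)),12);print("t disc",hc(m),at_z(t,hc(m)[0],.111))
for p in(s,t):
  for n in ("red_flask_centre","whistle_centre"): print(n,[(r['p'],r['location'],at_z(p,r['location'],.058)) for r in manip.tip_of(p,n)[:1]])
x,y=proj(s,(.479,.283,.06)).astype(int);x2,y2=proj(t,(.479,.283,.06)).astype(int)
cv2.imwrite("pics/n3.png",cv2.cvtColor(np.hstack([cv2.resize(i,(400,400),interpolation=3) for i in(s["pixels"][y-40:y+40,x-40:x+40],t["pixels"][y2-40:y2+40,x2-40:x2+40])]),cv2.COLOR_RGB2BGR))
E
```

```text
time: 10.67
position: [0.4581, 0.0928, 0.2101]
tcp_rot: [16.1, 89.6, 16.0]
ft_force: [0.3, 0.8, -0.3]
width: 0.0938
[0.4584 0.0952 0.2103] [ 0.0072  0.0036 -1.    ]
s lid (array([0.4825, 0.2808]), 124.5, 184.28122414974496, array([320.9063, 144.7604]))Traceback (most recent call last):
  File "<stdin>", line 5, in <module>
  File "m.py", line 7, in hulls
    k=1+np.argmax(st[1:,4]);return l==k
        ~~~~~~~~~^^^^^^^^^^
    return _wrapfunc(a, 'argmax', axis=axis, out=out, **kwds)
    return bound(*args, **kwds)
ValueError: attempt to get argmax of an empty sequence
```

Red flask lid measures 1 mm from the collar centre: placed. Descend on the green flask and grip.

```bash
python3 -m pendant '{"rotation":[[0,0,0],[0,0,0],[0,0,0],[0,0,0],[0,0,0],[0,0,0],[0,0,0],[0,0,0]],"translation":[[20,0,0],[45,0,0],[75,0,0],[100,0,0],[120,0,0],[132,0,0],[138,0,0],[138,0,0]],"hand":[1,1,1,1,1,1,1,1]}'; python3 - <<'E'
from m import *
st=manip.get_state();print(st["position"],R.from_euler("xyz",st["tcp_rot"],degrees=True).as_matrix())
s=manip.snapshot("scene");x,y=proj(s,(.459,.093,.09)).astype(int)
cv2.imwrite("pics/g2.png",cv2.cvtColor(cv2.resize(s["pixels"][y-35:y+35,x-45:x+45],(720,560),interpolation=3),cv2.COLOR_RGB2BGR))
E
```

```text
time: 11.43
position: [0.4579, 0.0967, 0.0707]
tcp_rot: [47.6, 89.7, 47.7]
ft_force: [-0.5, -0.3, 0.2]
width: 0.0944
[0.4579 0.0967 0.0707] [[ 0.0035 -0.0019  1.    ]
 [ 0.0038  1.      0.0019]
 [-1.      0.0038  0.0035]]
```

View pics/g2.png

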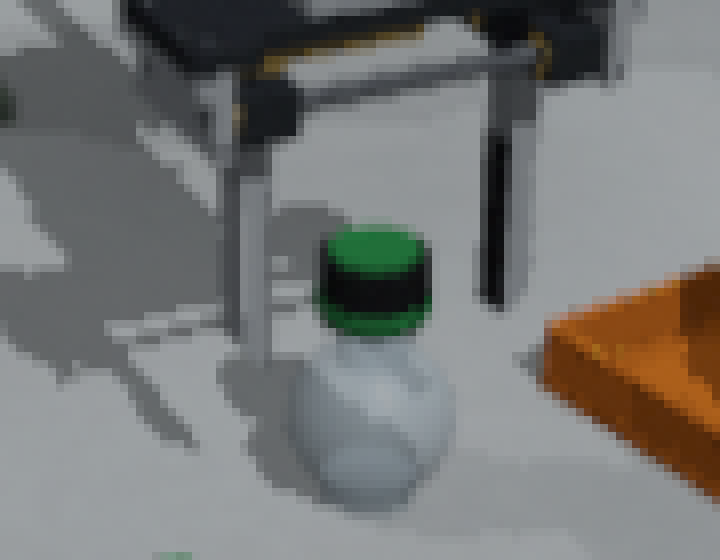

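```bash
python3 -m pendant '{"rotation":[[0,0,0],[0,0,0],[0,0,0],[0,0,0],[0,0,0],[0,0,0],[0,0,0],[0,0,0]],"translation":[[-0.5,-1.5,0],[-0.5,-1.5,0],[-0.5,-1.5,0],[-0.5,-1.5,0],[-0.5,-1.5,0],[-0.5,-1.5,0],[-0.5,-1.5,0],[-0.5,-1.5,0]],"hand":[0.6,0.4,0.3,0.3,0.3,0.3,0.3,0.3]}' 30; python3 -m pendant '{"rotation":[[0,0,0],[0,0,0],[0,0,0],[0,0,0]],"translation":[[0,0,0],[0,0,0],[0,0,0],[0,0,0]],"hand":[0.3,0.3,0.3,0.3]}'; python3 -c "
from m import *
st=manip.get_state();print(st['position'],R.from_euler('xyz',st['tcp_rot'],degrees=True).as_matrix())
s=manip.snapshot('scene');X=(.459,.094,.09);h=hsv(s)
u=hulls(s,green(s)|(h[...,2]<60),proj(s,X),14);print(fit(s,u,.0215,.078,.106,X))"
```

```text
time: 12.15
position: [0.459, 0.0949, 0.0724]
tcp_rot: [32.3, 89.6, 32.4]
ft_force: [0.9, 0.8, 0.1]
width: 0.0444
time: 12.48
position: [0.459, 0.095, 0.0724]
tcp_rot: [32.5, 89.6, 32.6]
ft_force: [-0.0, -0.0, -0.4]
width: 0.0415
[0.459  0.095  0.0724] [[ 0.006  -0.0016  1.    ]
 [ 0.0038  1.      0.0016]
 [-1.      0.0038  0.006 ]]
(array([0.453 , 0.1042]), 177.0, 200.57576934620738, array([265.3126, 153.0697]))
```

```bash
python3 -m pendant '{"rotation":[[0,0,0],[0,0,0],[0,0,0],[0,0,0],[0,0,0],[0,0,0],[0,0,0],[0,0,0]],"translation":[[-10,0,0],[-30,0,0],[-55,0,0],[-80,0,0],[-105,0,0],[-125,0,0],[-138,0,0],[-138,0,0]],"hand":[0.3,0.3,0.3,0.3,0.3,0.3,0.3,0.3]}'; python3 -m pendant '{"rotation":[[0,0,0],[0,0,0],[0,0,0],[0,0,0],[0,0,0],[0,0,0],[0,0,0],[0,0,0]],"translation":[[0,-15,2],[0,-40,5],[0,-70,9],[0,-105,14],[0,-140,19],[0,-170,23],[0,-190,26],[0,-200,27]],"hand":[0.3,0.3,0.3,0.3,0.3,0.3,0.3,0.3]}';  python3 -c "
from m import *
st=manip.get_state();print(st['position'],R.from_euler('xyz',st['tcp_rot'],degrees=True).as_matrix())"
```

```text
time: 13.2
position: [0.4606, 0.0945, 0.2145]
tcp_rot: [16.1, 89.2, 16.2]
ft_force: [1.0, 0.7, 0.1]
width: 0.0415
time: 13.87
position: [0.4873, -0.1078, 0.213]
tcp_rot: [18.4, 89.3, 18.3]
ft_force: [0.5, -0.1, -1.8]
width: 0.0415
[ 0.4873 -0.1078  0.213 ] [[ 0.0116  0.0012  0.9999]
 [ 0.0039  1.     -0.0013]
 [-0.9999  0.0039  0.0116]]
```

```bash
python3 -m pendant '{"rotation":[[0,0.3,0],[0,0.3,0],[0,0.3,0],[0,0.3,0],[0,0.3,0],[0,0.3,0],[0,0.3,0],[0,0.3,0]],"translation":[[0,-20,3],[0,-50,7],[0,-85,12],[0,-120,17],[0,-150,22],[0,-170,24.5],[0,-176,24.5],[0,-176,24.5]],"hand":[0.3,0.3,0.3,0.3,0.3,0.3,0.3,0.3]}'; python3 -m pendant '{"rotation":[[0,0,0],[0,0,0],[0,0,0],[0,0,0],[0,0,0],[0,0,0]],"translation":[[10,0,0],[25,0,0],[40,0,0],[52,0,0],[60,0,0],[60,0,0]],"hand":[0.3,0.3,0.3,0.3,0.3,0.3]}';  python3 -c "
from m import *
s=manip.snapshot('scene');st=manip.get_state();P=st['position'];print(P,st['ft_force'],R.from_euler('xyz',st['tcp_rot'],degrees=True).as_matrix()[:,0])
x,y=proj(s,(.51,-.284,.09)).astype(int)
for d in (0,.034,.078,.106): print(d,(proj(s,(P[0],P[1],P[2]-.0724+d))-[x-40,y-40]+.5)*7.5)
print('ring',(proj(s,(.514,-.2855,.066))-[x-40,y-40]+.5)*7.5)
h=hsv(s);print(hc(hulls(s,green(s),proj(s,(P[0],P[1],P[2]+.03)),14)))
cv2.imwrite('pics/r1.png',cv2.cvtColor(cv2.resize(s['pixels'][y-40:y+40,x-40:x+40],(600,600),interpolation=3),cv2.COLOR_RGB2BGR))"
```

```text
time: 14.53
position: [0.5111, -0.2841, 0.2115]
tcp_rot: [47.9, 89.6, 47.8]
ft_force: [0.2, -0.0, -0.9]
width: 0.0416
time: 15.03
position: [0.5099, -0.2813, 0.1486]
tcp_rot: [85.6, 89.5, 85.5]
ft_force: [0.3, 0.5, -1.8]
width: 0.0413
[ 0.5107 -0.2822  0.1501] [ 0.6538  0.3571 -1.162 ] [ 0.0026  0.0074 -1.    ]
0 [320.5992 335.2631]
0.034 [304.7437 249.5246]
0.078 [283.5444 133.4432]
0.106 [269.6493  56.4217]
ring [318.2762 371.5894]
(array([131.8758, 162.3147]), 80.5)
```

View pics/r1.png

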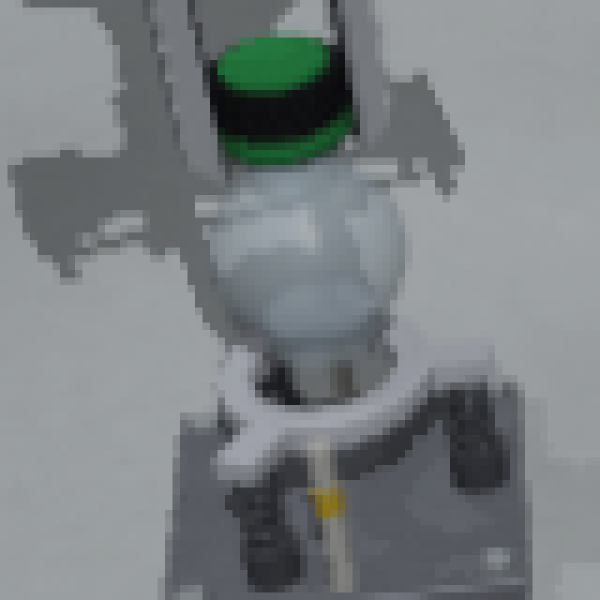

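```bash
python3 -m pendant '{"rotation":[[0,0,-0.2],[0,0,-0.2],[0,0,-0.2],[0,0,-0.2],[0,0,-0.2],[0,0,-0.2]],"translation":[[4,-1.8,1.3],[10,-1.8,1.3],[15,-1.8,1.3],[19,-1.8,1.3],[20,-1.8,1.3],[20,-1.8,1.3]],"hand":[0.3,0.3,0.3,0.3,0.3,0.3]}';python3 -m pendant '{"rotation":[[0,0,0],[0,0,0],[0,0,0],[0,0,0]],"translation":[[2,0,0],[4,0,0],[6,0,0],[6,0,0]],"hand":[0.3,0.3,0.3,0.3]}';  python3 -c "
from m import *
st=manip.get_state();P=st['position'];print(P,st['ft_force'],R.from_euler('xyz',st['tcp_rot'],degrees=True).as_matrix()[:,0])"
```

```text
time: 15.58
position: [0.5117, -0.2837, 0.1296]
tcp_rot: [68.5, 89.7, 68.4]
ft_force: [-0.3, 0.2, -1.4]
width: 0.0414
time: 15.92
position: [0.5119, -0.2838, 0.1239]
tcp_rot: [63.8, 89.7, 63.7]
ft_force: [-0.7, -0.3, 2.0]
width: 0.0416
[ 0.5119 -0.2838  0.1239] [-0.7088 -0.3401  1.9904] [ 0.0022  0.0044 -1.    ]
```

```bash
python3 -m pendant '{"rotation":[[0,0,0],[0,0,0],[0,0,0],[0,0,0],[0,0,0],[0,0,0],[0,0,0],[0,0,0]],"translation":[[1.5,0,0],[3,0,0],[4.5,0,0],[6,0,0],[7.5,0,0],[9,0,0],[10,0,0],[10,0,0]],"hand":[0.3,0.3,0.3,0.3,0.3,0.3,0.3,0.3]}';python3 -m pendant '{"rotation":[[0,0,0],[0,0,0],[0,0,0],[0,0,0],[0,0,0]],"translation":[[1.5,0,0],[3,0,0],[4.5,0,0],[6,0,0],[6,0,0]],"hand":[0.3,0.3,0.3,0.3,0.3]}';  python3 -c "
from m import *
s=manip.snapshot('scene');st=manip.get_state();P=st['position'];print(P,st['ft_force'],st['torque'],st['width'],R.from_euler('xyz',st['tcp_rot'],degrees=True).as_matrix()[:,0])
x,y=proj(s,(.51,-.284,.07)).astype(int)
for z in (.049,.0485+.019+.053):print((proj(s,(P[0],P[1],z))-[x-40,y-40]+.5)*7.5)
for d in (0,.034,.078,.106): print(d,(proj(s,(P[0],P[1],P[2]-.0724+d))-[x-40,y-40]+.5)*7.5)
cv2.imwrite('pics/r2.png',cv2.cvtColor(cv2.resize(s['pixels'][y-40:y+40,x-40:x+40],(600,600),interpolation=3),cv2.COLOR_RGB2BGR))"
```

```text
time: 16.58
position: [0.5121, -0.2838, 0.1143]
tcp_rot: [58.5, 89.7, 58.4]
ft_force: [-1.5, 1.7, 6.0]
width: 0.0417
time: 17.0
position: [0.5122, -0.2838, 0.1092]
tcp_rot: [55.3, 89.7, 55.2]
ft_force: [-2.6, 2.3, 9.5]
width: 0.0416
[ 0.5123 -0.2839  0.1093] [-2.6934  2.234   8.9597] [0.5546 0.5693 0.0247] 0.04163262322027681 [ 0.0028  0.0039 -1.    ]
[322.2754 363.7965]
[288.9751 185.3384]
0 [327.7099 392.5555]
0.034 [312.2865 310.6735]
0.078 [291.6532 199.8365]
0.106 [278.1201 126.3046]
```

View pics/r2.png

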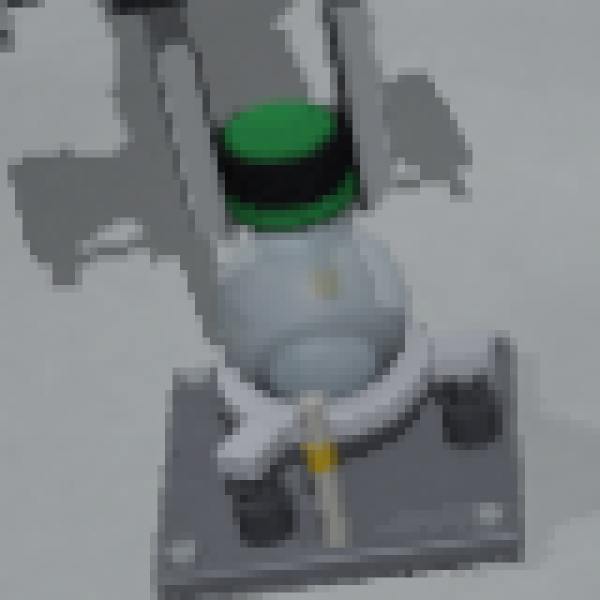

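The flask is seated in the ring, upright, with the rim near the yellow bands; force ≈ 11 N corrected for weight, consistent with about 16 mm. Hold, check it is steady, and hand in.

```bash
python3 -m pendant '{"rotation":[[0,0,0],[0,0,0],[0,0,0],[0,0,0],[0,0,0],[0,0,0],[0,0,0],[0,0,0]],"translation":[[0,0.5,-0.5],[0,0.7,-0.8],[0,0.7,-0.8],[0,0.7,-0.8],[0,0.7,-0.8],[0,0.7,-0.8],[0,0.7,-0.8],[0,0.7,-0.8]],"hand":[0.3,0.3,0.3,0.3,0.3,0.3,0.3,0.3]}'; python3 -c "
from m import *
s=manip.snapshot('scene');st=manip.get_state();P=st['position'];print(P,st['ft_force'],st['width'])
h=hsv(s);X=(.479,.283,.09)
u=hulls(s,red(s)|(h[...,2]<60),proj(s,(.479,.283,.095)),12);print('s lid',fit(s,u,.0215,.083,.111,X))
t=manip.snapshot('top');m=red(t);yy,xx=np.nonzero(m);print('top red px',len(xx))
try:
  m=hulls(t,red(t),proj(t,(.479,.283,.111)),9);print(hc(m),at_z(t,hc(m)[0],.111))
except Exception as e: print(e)
print(hc(hulls(s,green(s),proj(s,(P[0],P[1],P[2]+.03)),14)))
for n in('whistle_centre','jar_centre','torch_centre','mouthpiece_centre'): print(n,[(r['p'],r['location']) for r in manip.tip_of(s,n)[:1]])
"
```

```text
time: 17.72
position: [0.5121, -0.2837, 0.1107]
tcp_rot: [32.6, 89.7, 32.5]
ft_force: [-2.4, 1.3, 8.3]
width: 0.0414
[ 0.5121 -0.2837  0.1107] [-2.3929  0.8451  8.4411] 0.04143121306952202
s lid (array([0.4825, 0.2808]), 124.5, 184.28122414974496, array([320.9063, 144.7604]))
top red px 358
(array([117.4614, 249.4413]), 233.0) [0.4793 0.283  0.111 ]
(array([133.6707, 176.5309]), 83.5)
whistle_centre [(0.66, [240.4, 197.3])]
jar_centre [(0.74, [249.2, 237.3])]
torch_centre [(0.91, [318.4, 221.6])]
mouthpiece_centre [(0.74, [212.6, 250.9])]
```

```bash
python3 -m pendant '{"rotation":[[0,0,0],[0,0,0],[0,0,0],[0,0,0],[0,0,0],[0,0,0],[0,0,0],[0,0,0]],"translation":[[1.5,0,0],[3,0,0],[4,0,0],[4,0,0],[4,0,0],[4,0,0],[4,0,0],[4,0,0]],"hand":[0.3,0.3,0.3,0.3,0.3,0.3,0.3,0.3]}'; python3 -c "
from m import *
s=manip.snapshot('scene');st=manip.get_state();print(st['position'],st['ft_force'],st['width'],R.from_euler('xyz',st['tcp_rot'],degrees=True).as_matrix()[:,0])
s=manip.snapshot('scene');st=manip.get_state();print(st['position'],st['ft_force'])
manip.hand_in()"
```

```text
time: 18.68
position: [0.5122, -0.2838, 0.108]
tcp_rot: [27.5, 89.7, 27.4]
ft_force: [-3.1, 2.3, 8.1]
width: 0.0416
[ 0.5122 -0.2837  0.1079] [-2.8198  2.7271  9.3592] 0.04164678072023977 [ 0.0045  0.0024 -1.    ]
[ 0.5122 -0.2837  0.1079] [-2.5438  2.3561  8.8725]
the job is handed in; nothing more can be done
```

The job is handed in at about 19 s on the robot's clock, with no verdict reported. The red flask is released in the red collar, and the green flask is held pressed in the spring ring.

**Red flask:** my last measurements put its lid about 1 mm from the collar centre. In the top camera it was at (0.479, 0.283), against a nest at (0.479, 0.284). The scene camera gave the same 1 mm gap.

**Green flask:**
- **Grip:** it is still held at 30 N.
- **Tilt:** the tool is less than 0.01 rad off vertical.
- **Depth:** the tool height of 0.108 m puts the ring about 17 mm down. The wrist force (about 9 N upward, roughly 10–11 N after adding the flask's weight) suggests 15–16 mm. Both are inside the 11–24 mm limit.
- **Steadiness:** two readings just before hand-in showed the same position.

**Checks that disagreed or were weak:**
- A sideways force of about 3–4 N remained, so the flask is probably a millimetre or so off the ring's axis. I tried to shift it 1 mm but the arm did not actually move.
- The cameras differed by 2–5 mm in absolute position. I worked from displacements, which agreed to within about 1 mm.
- I did not measure robot contact with the cradle directly. The finger tips were at 108 mm and the posts are 70 mm high, so they had clear room.
- The bystanders were checked in the scene camera only. The whistle read within 0.3 pixels of its start and the others within about 6 pixels. My tool paths stayed well clear of the jar, torch and mouthpiece.

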